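# Hold the roller machine's spring-return key switch turned

### The arm

A 6-joint arm with a two-finger parallel gripper is mounted at the origin on the work surface. World frame = base frame: x ahead of the robot, y to its left, z up, the work surface at z = 0. Lengths are in mm, angles in degrees, forces in N, time in s.
With the tool pointing down it reaches from about 300 to 850 mm from the base axis. Payload 4.2 kg.
Tool frame: the origin (TCP) lies at the very end of the fingers, on their centre line; the grasp point (between the pads) lies 19 mm behind it; z points along the fingers, y is the direction in which the jaws open and shut (so a half turn about z gives the same grasp; the last joint's range is limited). The gripper opens to 91 mm and grips with 3 to 60 N. Pads are 32 mm wide; open, the fingers measure 118 mm over their backs; the gripper's body (76 mm by 178 mm) begins 60 mm behind the grasp point.
Start: joints at [-65.89, 18.312, 89.639, -0, 72.044, -1.146], TCP at [245.337, -520.051, 213.976] pointing down, gripper open.
Joint ranges: [-177.97, 177.97], [-48.28, 115.42], [12.27, 149.76], [-77.06, 257.06], [2.81, 150.46], [-146.56, 146.56]. Speed limits (degrees/s): [147.25, 147.25, 180, 180, 180, 180].

### API

Orientations are given as [roll, pitch, yaw] about the fixed x, y, z axes, in that order (R = Rz(yaw) Ry(pitch) Rx(roll)).
In Python, from workcell import * gives the robot as it stands. The module is installed in compiled form; this text tells all that it offers.
- The arm moves only by the tool servo_tool, never from a script. Its argument "plan" is a list that holds one entry, the list of rows, each a list of 7 numbers: the shift along the tool's x, y, z in mm, then the turn, a rotation vector about the tool's x, y, z in rad, then the opening, from 0 (shut) to 1 (fully open). A call has 1 to 20 rows; each row is the pose to reach, as a shift and turn from the pose commanded when the call began, along the tool's axes at that moment; what a row does not reach only later rows make up. A row lasts 1/10 s, in which the tool goes at most 50 mm and 8.59 degrees, less where a joint would pass 70% of its speed; a pose out of reach is approached as far as the arm can. A call with a gripper value outside its range is refused whole. The fingers move at their own pace and stop on an object; "squeeze" is the grip in N (left out, the last holds). Time passes only in rows, so rows that repeat a pose let the fingers close. It gives the time, the measured TCP pose, the force and the opening at its end, in the units of the state.
- state(): the state, without advancing time (a new reading comes with each control period).
- grab_frame(name): name is "side" or "top" or "wrist"; returns a dict with "color" (420x560x3 uint8, red, green, blue), "range_z" (420x560 float32, mm along the optical axis (not along the pixel's ray), 0 where there is no reading), "fx", "fy", "cx", "cy" (pixels), "dist_coeffs" ([k1, k2, p1, p2, k3] as OpenCV has them; the pictures are not rectified), "rvec" (rotation vector, rad) and "tvec" (3), from world to camera coordinates, as OpenCV has them; the wrist camera has in their place "tool_from_camera" (4x4, takes a point from camera to tool coordinates, whose origin is the TCP and whose axes are the flange's). Camera axes: x right, y down, z forward; pixel columns grow to the right and rows downward; lengths in mm; the calibration is good to about 2 mm. A picture is of the moment at which its call begins: read the wrist's pose just before it.
- job_done(): hands the job in, once; it reports no verdict.
The state is a dict: "time_s": time; "qpos": joint angles; "qvel": joint speeds; "effort": joint torques, N m; "ee_pos": TCP position; "ee_rot": TCP orientation; "force": force on the tool from outside, world axes, zero at the start; "torque": the same for the moment, N m; "gripper_width": finger opening in mm.
Only numpy, scipy, OpenCV 4.12 (cv2) and the standard library are available. Lean on these libraries where they do the work, as an engineer would, in place of code of your own. Each camera call takes 0.05 s, during which the arm holds its last target.

### The job

Pull the red-headed key out of the wooden key block, push it into the brass lock cylinder on top of the grey control box, working it past the sticky pins until its head sits fully home on the cylinder, and only then turn it a quarter turn clockwise (seen from above) to its stop. The switch springs back when let go, so finish while still gripping the key and holding it turned and fully home, so that the rollers can be cleaned. Leave the yellow and blue keys in the block, and do not push the bowl or the tin about.

Things in the scene. Friction and masses are not known exactly. Their poses are not given: they have to be found in the camera images.
- red_key: Key to use, 30-65 g. Red head 34 wide (x), 12 thick (y), 40 mm tall, to be pinched across its thickness; steel blade below it 14 wide (x), 5 thick (y), 28 mm long, tip rounded. Origin: centre of the shoulder, where the head's underside meets the blade; z up through the head. Same when half-turned about z. Starts upright in the block, shoulder on the block's top, x along the block's x.
- yellow_key: Bystander key with a yellow head, otherwise identical, in another slot of the block. Leave it there.
- blue_key: Bystander key with a blue head, otherwise identical, in another slot of the block. Leave it there.
- key_block: Fixed wooden block, 180 mm long (x), 60 mm wide (y), 45 mm tall (z); origin at the centre of its underside. Three slots 15.6 by 6.6 mm, 34 mm deep, open at the top, in a row along x at -55, 0 and +55 mm, one key in each; which key is where varies. It stands on one side of the robot's centre line, the control box on the other.
- control_box: Fixed grey box, 130 by 130 mm, flat top 90 mm high; origin at the centre of its underside. An aluminium collar, 54 mm across and 8 mm proud, stands in the middle of the top round the brass lock cylinder, whose face is flush with it. Two small lamps near the -x corners are 4 mm tall. The turning axis is vertical through the box's origin.
- keyway (a point): Centre of the brass cylinder's face, 98 mm up, turns with it; z up, x along the slot's long side. Keyway slot 15.2 (x) by 6.2 mm, 31 mm deep, 2 mm 45 degree lead-in. Two sticky spring pins reach 3 mm in from the narrow sides, 10 mm (+x) and 18 mm (-x) down; a push of 5 to 15 N passes, rocking 0.6 mm along x helps. Key fully home: its origin here, shoulder on the face. Either half-turn fits.
- cylinder (a joint): Angle of the lock cylinder, rad: 0 at rest, grows as it is turned clockwise seen from above, hard stop at 1.571. A spring turns it back to 0 (about 0.015 N m at 0, 0.085 N m at the stop, plus 0.02 N m friction). The key has some 0.08 rad of play in the slot.
- bowl: Bystander: loose pale green bowl, 124 mm across, 55 mm tall, origin under its centre.
- tin: Bystander: loose closed pale metal tin with a white lid, 88 by 73 mm, 70 mm tall, origin under its centre.
There are look-alikes about, which are no part of the job. Of the things shaped like the control_box, the grey one is meant.

How it is judged:
By the outcome, as a careful person would: the job done as asked, in the order asked, and still so for the second after the job is handed in, while the arm keeps its last pose, push and grip.
It also fails if it takes over 59 s, if anything falls off the work surface, if the arm or the gripper's body presses on something with over 40 N, if the wrist force passes 120 N, or if a joint passes its speed limit or range.

## Working session

There is one attempt and no reset: what is moved stays moved. The work goes in short steps, Python scripts to look and compute and a tool call to move; the robot and the scene stay as the last step left them, time stands still between calls to the robot, and variables do not carry over. Pictures are saved under pics/ and viewed, and the job is handed in when it is done.

Besides the shell and the picture viewer there is one more tool, called after "Request:" by a JSON object that holds its "name" and its "arguments". servo_tool: Moves the arm, as the interface text tells. Its arguments: {"type":"object","properties":{"plan":{"type":"array"},"squeeze":{"type":"number"}},"required":["plan"]}

```bash
mkdir -p pics; cat > h.py <<'E'
from workcell import *
import numpy as np, cv2, json
def save(f,n): cv2.imwrite('pics/'+n+'.png', cv2.cvtColor(f['color'],cv2.COLOR_RGB2BGR))
def K(f): return np.array([[f['fx'],0,f['cx']],[0,f['fy'],f['cy']],[0,0,1.]])
def ray(f,uv):
    p=cv2.undistortPoints(np.array(uv,float).reshape(-1,1,2),K(f),np.array(f['dist_coeffs'],float)).reshape(-1,2)
    return np.c_[p,np.ones(len(p))]
def c2w(f,P):
    R=cv2.Rodrigues(np.array(f['rvec'],float))[0]; return (P-np.array(f['tvec'],float).reshape(1,3))@R
def onplane(f,uv,z):
    R=cv2.Rodrigues(np.array(f['rvec'],float))[0]; C=-R.T@np.array(f['tvec'],float).ravel()
    d=ray(f,uv)@R; s=(z-C[2])/d[:,2]; return C+s[:,None]*d
E
python3 - <<'E'
from h import *
s=state(); print(s)
for n in ['side','top','wrist']:
    f=grab_frame(n); save(f,n+'0'); np.save('pics/%s0.npy'%n,f,allow_pickle=True)
    print(n,{k:v for k,v in f.items() if k not in('color','range_z')})
E
```

```text
{'time_s': 0.0, 'qpos': array([-6.58906380e+01,  1.83517003e+01,  8.97057896e+01, -2.35389434e-03,
        7.20429613e+01, -1.14519612e+00]), 'qvel': array([ 0.01069962,  0.00667017,  0.01015895, -0.01711024,  0.02168962,
        0.01937474]), 'effort': array([-4.87029960e-03, -4.12470424e+01, -2.31975871e+01,  7.24521093e-02,
        4.57258278e-02, -1.09463044e-04]), 'ee_pos': array([ 245.11103477, -519.59139816,  213.12385734]), 'ee_rot': array([-1.79899524e+02,  2.29880070e-04,  2.52552860e+01]), 'force': array([0.54182074, 0.5360447 , 0.60084106]), 'torque': array([ 0.00379101,  0.00657624, -0.04565989]), 'gripper_width': 91.2072165027932}
side {'fx': 535.7891675128499, 'fy': 535.7891675128499, 'cx': 282.24834038370074, 'cy': 210.54272095103823, 'dist_coeffs': array([0.00417378, 0.        , 0.        , 0.        , 0.        ]), 'rvec': array([ 0.7021918 , -2.51815931,  1.25961822]), 'tvec': array([485.8587731 , 319.26882572, 972.09806297])}
top {'fx': 434.7054969923132, 'fy': 434.7054969923132, 'cx': 273.74259104608086, 'cy': 206.82358675976462, 'dist_coeffs': array([0.0371898, 0.       , 0.       , 0.       , 0.       ]), 'rvec': array([ 2.13218051, -2.16404659,  0.10504329]), 'tvec': array([-39.94583475, 599.2299111 , 957.07798431])}
wrist {'fx': 304.8167267303118, 'fy': 304.8167267303118, 'cx': 276.3904271098418, 'cy': 208.09898300121176, 'dist_coeffs': array([-0.05428429,  0.        ,  0.        ,  0.        ,  0.        ]), 'tool_from_camera': array([[-9.96659879e-04, -9.66032567e-01, -2.58418433e-01,
         7.30349063e+01],
       [ 9.99999218e-01, -7.67536280e-04, -9.87522651e-04,
         7.82404245e-01],
       [ 7.55633518e-04, -2.58419215e-01,  9.66032576e-01,
        -1.70007618e+02],
       [ 0.00000000e+00,  0.00000000e+00,  0.00000000e+00,
         1.00000000e+00]])}
```

View pics/side0.png

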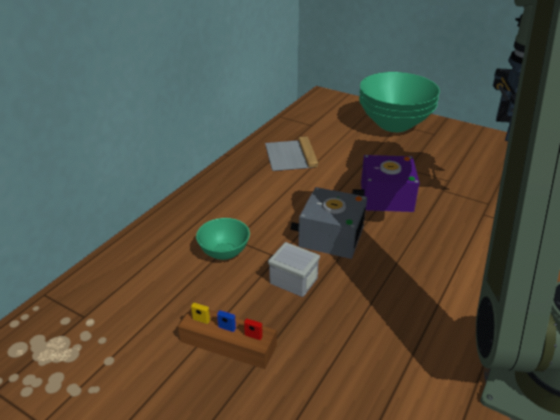

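View pics/top0.png

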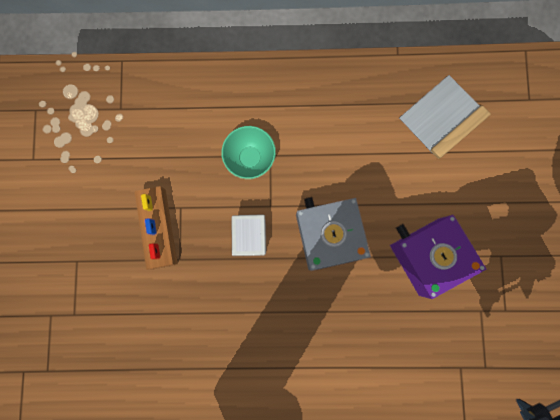

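View pics/wrist0.png

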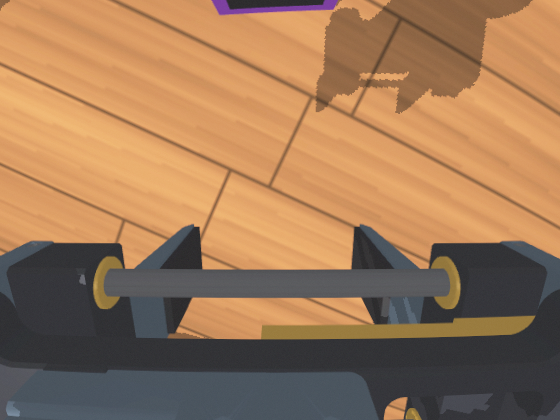

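```bash
python3 - <<'E'
from h import *
f=np.load('pics/top0.npy',allow_pickle=True).item()
s=np.load('pics/side0.npy',allow_pickle=True).item()
c=cv2.cvtColor(f['color'],cv2.COLOR_RGB2BGR)
a=cv2.resize(c[175:280,120:200],None,fx=4.5,fy=4.5,interpolation=cv2.INTER_CUBIC)
b=cv2.resize(c[190:280,290:380],None,fx=5,fy=5,interpolation=cv2.INTER_CUBIC)
h=max(a.shape[0],b.shape[0]); 
o=np.zeros((h,a.shape[1]+b.shape[1],3),np.uint8); o[:a.shape[0],:a.shape[1]]=a; o[:b.shape[0],a.shape[1]:]=b
cv2.imwrite('pics/topcrop.png',o); print(o.shape)
c=f['color']; Z=f['range_z']
hsv=cv2.cvtColor(c,cv2.COLOR_RGB2HSV)
def comps(m,minA=15):
    n,l,st,ce=cv2.connectedComponentsWithStats(m.astype(np.uint8)); return [(st[i],ce[i],l==i) for i in range(1,n) if st[i,4]>=minA]
H,S,V=[hsv[...,i].astype(int) for i in range(3)]
for name,m in dict(red=((H<5)|(H>175))&(S>170)&(V>70),yel=(H>22)&(H<32)&(S>150)&(V>80),blue=(H>105)&(H<125)&(S>150)&(V>80)).items():
    for st,ce,mm in comps(m): 
        P=onplane(f,ce[None],85)[0]; print(name,st,ce,np.median(Z[mm]),P.round(1))
# world z map
v,u=np.mgrid[0:420,0:560]; r=ray(f,np.c_[u.ravel(),v.ravel()]); W=c2w(f,r*Z.reshape(-1,1)).reshape(420,560,3)
np.save('pics/W.npy',W)
for nm,sl,lo,hi in [('block',np.s_[175:280,120:200],38,52),('box',np.s_[185:285,285,],0,0)]:
    if nm=='box': continue
    m=np.zeros((420,560),bool); m[sl]=True; m&=(W[...,2]>lo)&(W[...,2]<hi)
    P=W[m]; print(nm,len(P),np.median(P[:,2])); 
    rc=cv2.minAreaRect(P[:,:2].astype(np.float32)); print(rc)
m=np.zeros((420,560),bool); m[185:285,285:385]=True; m&=(W[...,2]>82)&(W[...,2]<94)
print('box',cv2.minAreaRect(W[m][:,:2].astype(np.float32)),np.median(W[m][:,2]))
g=((W[...,2]>85)&(W[...,2]<110))
gold=(H>12)&(H<28)&(S>90)&(V>90)&g
for st,ce,mm in comps(gold): print('gold',st,ce,onplane(f,ce[None],98)[0].round(1),np.median(W[mm][:,2]))
# floor level
print('floor z',np.median(W[300:400,100:200,2]))
E
```

```text
(472, 810, 3)
red [149 244  11  15 132] [153.81818182 250.90151515] 939.41565 [501.3 209.3  85. ]
yel [141 194  12  17 135] [146.31851852 201.9037037 ] 953.18835 [607.9 227.9  85. ]
blue [145 219  11  15 117] [149.8974359  226.21367521] 946.4231 [554.6 218.9  85. ]
block 1729 45.591409041099325
((556.06787109375, 223.566162109375), (182.19659423828125, 61.4160041809082), 9.984973907470703)
box ((533.4805297851562, -175.14202880859375), (130.07867431640625, 129.9371795654297), 11.950116157531738) 90.83462313226788
gold [141 194   8  15  45] [143.91111111 200.46666667] [609.3 229.   98. ] 85.96857866714011
gold [324 224  19  19 254] [333.35433071 233.27559055] [ 532.6 -175.6   98. ] 98.61724073532903
gold [434 247  20  19 272] [443.54411765 256.03676471] [ 482.2 -401.9   98. ] 98.2377969337431
gold [358 248   7   6  30] [360.8        250.56666667] [ 495.5 -231.8   98. ] 94.96662460073682
gold [472 263   7   6  34] [475.17647059 265.35294118] [ 462.5 -464.6   98. ] 94.72208538884148
floor z 0.837576461706711
```

View pics/topcrop.png

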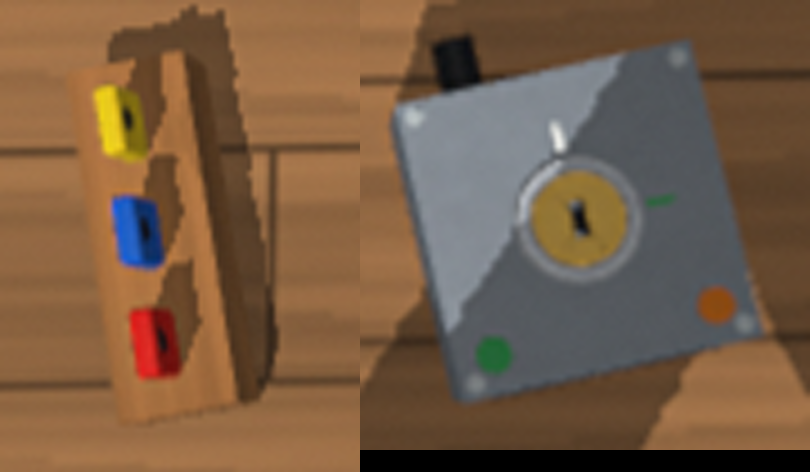

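Candidates for the key, in the top view: red head (154,251), blue (150,226), yellow (146,202). By colour I choose (154,251). For the lock, the grey box is at (333,234) and the purple look-alike at (438,257); I choose the grey one. The crop confirms both: red sits at the block's near end. The box's white rest mark points up the image (+x), and its green mark points right, so the turn is clockwise.

I'll hover over the red key.

Request:
{"name": "servo_tool", "arguments": {"plan": [[[544,-552,14,0,0,-2.875,1],[544,-552,14,0,0,-2.875,1],[544,-552,14,0,0,-2.875,1],[544,-552,14,0,0,-2.875,1],[544,-552,14,0,0,-2.875,1],[544,-552,14,0,0,-2.875,1],[544,-552,14,0,0,-2.875,1],[544,-552,14,0,0,-2.875,1],[544,-552,14,0,0,-2.875,1],[544,-552,14,0,0,-2.875,1],[544,-552,14,0,0,-2.875,1],[544,-552,14,0,0,-2.875,1],[544,-552,14,0,0,-2.875,1],[544,-552,14,0,0,-2.875,1],[544,-552,14,0,0,-2.875,1],[544,-552,14,0,0,-2.875,1],[544,-552,14,0,0,-2.875,1],[544,-552,14,0,0,-2.875,1],[544,-552,14,0,0,-2.875,1],[544,-552,14,0,0,-2.875,1]]]}}

```text
time_s: 2.15
ee_pos: [501.6, 211.3, 199.5]
ee_rot: [-180.0, -0.0, -169.9]
force: [-0.7, 1.0, 0.3]
gripper_width: 91.1
```

```bash
cat >> h.py <<'E'
from scipy.spatial.transform import Rotation as Ro
def wristT(f,s):
    T=np.eye(4); T[:3,:3]=Ro.from_euler('xyz',s['ee_rot'],degrees=True).as_matrix(); T[:3,3]=s['ee_pos']
    return T@np.array(f['tool_from_camera'])
def wplane(f,T,uv,z):
    d=ray(f,uv)@T[:3,:3].T; k=(z-T[2,3])/d[:,2]; return T[:3,3]+k[:,None]*d
def wW(f,T):
    v,u=np.mgrid[0:420,0:560]; P=ray(f,np.c_[u.ravel(),v.ravel()])*f['range_z'].reshape(-1,1)
    return (P@T[:3,:3].T+T[:3,3]).reshape(420,560,3)
E
python3 - <<'E'
from h import *
s=state(); f=grab_frame('wrist'); save(f,'w1'); print(s['qpos'].round(1),s['time_s'])
np.save('pics/w1.npy',dict(f=f,s=s),allow_pickle=True)
T=wristT(f,s); W=wW(f,T)
hsv=cv2.cvtColor(f['color'],cv2.COLOR_RGB2HSV);H,S,V=[hsv[...,i].astype(int) for i in range(3)]
red=((H<5)|(H>175))&(S>150)&(V>60)
n,l,st,ce=cv2.connectedComponentsWithStats(red.astype(np.uint8))
for i in range(1,n):
    if st[i,4]>50:
        m=l==i; P=W[m]; zt=np.percentile(P[:,2],90); print(st[i],ce[i],'ztop',zt)
        q=P[P[:,2]>zt-5]; print(len(q),cv2.minAreaRect(q[:,:2].astype(np.float32)),q.mean(0))
b=(W[...,2]>40)&(W[...,2]<50)
print('blk z',np.median(W[b][:,2]),cv2.minAreaRect(W[b][:,:2].astype(np.float32)))
E
```

```text
[ 21.6  16.1  95.   -0.   69.  -78.4] 2.15
[273 183  12  39 449] [278.50556793 202.42538976] ztop 84.96621969462612
385 ((474.3968505859375, 208.09042358398438), (89.40184020996094, 10.791839599609375), 9.939985275268555) [502.25396468 212.96125011  84.59846358]
blk z 44.3238459045038 ((573.4661865234375, 78.49697875976562), (182.40892028808594, 363.3913269042969), 6.137792587280273)
```

View pics/w1.png

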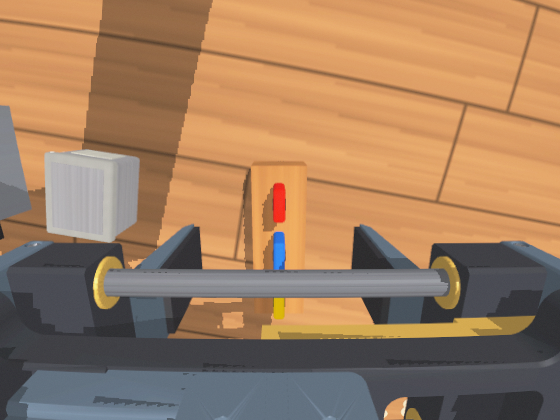

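The wrist view shows the red head at (278,202), centred between the fingers and aligned with them. The blue head at (279,250) and the yellow one lie behind it. Descending.

Request:
{"name": "servo_tool", "arguments": {"plan": [[[-0.9,1.6,30,0,0,0,1],[-0.9,1.6,60,0,0,0,1],[-0.9,1.6,90,0,0,0,1],[-0.9,1.6,115,0,0,0,1],[-0.9,1.6,135,0,0,0,1],[-0.9,1.6,148,0,0,0,1],[-0.9,1.6,149.5,0,0,0,1],[-0.9,1.6,149.5,0,0,0,1],[-0.9,1.6,149.5,0,0,0,1]]]}}

```text
time_s: 3.1
ee_pos: [503.1, 213.2, 51.3]
ee_rot: [180.0, 0.1, -170.1]
force: [-0.4, -1.0, -0.1]
gripper_width: 91.1
```

```bash
python3 - <<'E'
from h import *
s=state(); f=grab_frame('wrist'); save(f,'w2'); print(s['ee_pos'],s['ee_rot'],s['force'])
T=wristT(f,s)
hsv=cv2.cvtColor(f['color'],cv2.COLOR_RGB2HSV);H,S,V=[hsv[...,i].astype(int) for i in range(3)]
red=((H<5)|(H>175))&(S>150)&(V>60)
n,l,st,ce=cv2.connectedComponentsWithStats(red.astype(np.uint8))
i=1+np.argmax(st[1:,4]); print(st[i],ce[i])
W=wW(f,T);P=W[(l==i)&(W[...,2]>80)]; print(P.mean(0),len(P), cv2.minAreaRect(P[:,:2].astype(np.float32)))
E
```

```text
[503.114415   213.22398278  51.30371895] [ 1.79983264e+02  1.00849162e-01 -1.70074971e+02] [-0.3616703  -0.96949402 -0.06913326]
[ 266  224   24   46 1009] [277.53419227 247.728444  ]
[491.22168215 211.0582066   86.38029989] 593 ((465.82562255859375, 207.03952026367188), (69.37139129638672, 11.542470932006836), 9.138164520263672)
```

View pics/w2.png

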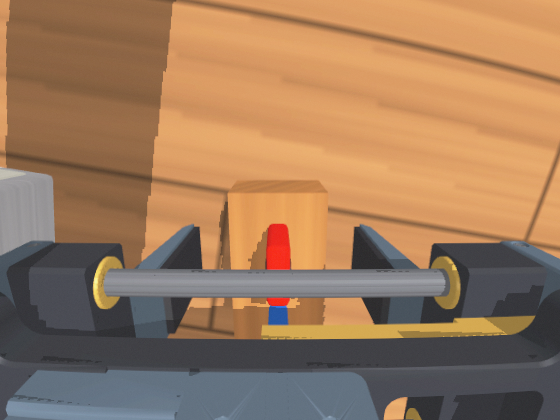

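Request:
{"name": "servo_tool", "arguments": {"plan": [[[0,0,0.8,0,0,0,0.5],[0,0,0.8,0,0,0,0.3],[0,0,0.8,0,0,0,0.2],[0,0,0.8,0,0,0,0.1],[0,0,0.8,0,0,0,0.05],[0,0,0.8,0,0,0,0],[0,0,0.8,0,0,0,0],[0,0,0.8,0,0,0,0],[0,0,0.8,0,0,0,0],[0,0,0.8,0,0,0,0],[0,0,0.8,0,0,0,0],[0,0,0.8,0,0,0,0]]], "squeeze": 15}}

```text
time_s: 4.35
ee_pos: [502.4, 213.0, 49.6]
ee_rot: [-180.0, -0.0, -170.0]
force: [-0.3, -0.3, -0.4]
gripper_width: 12.0
```

Request:
{"name": "servo_tool", "arguments": {"plan": [[[0,0,0,0,0,0,0],[0,0,0,0,0,0,0],[0,0,0,0,0,0,0]]], "squeeze": 45}}

```text
time_s: 4.65
ee_pos: [502.4, 213.1, 49.6]
ee_rot: [-180.0, 0.0, -170.0]
force: [0.1, 0.9, 0.3]
gripper_width: 11.8
```

Gripped at 12 mm. Lifting straight up.

Request:
{"name": "servo_tool", "arguments": {"plan": [[[0,0,-5,0,0,0,0],[0,0,-12,0,0,0,0],[0,0,-22,0,0,0,0],[0,0,-34,0,0,0,0],[0,0,-48,0,0,0,0],[0,0,-70,0,0,0,0],[0,0,-95,0,0,0,0],[0,0,-115,0,0,0,0],[0,0,-125,0,0,0,0],[0,0,-125,0,0,0,0],[0,0,-125,0,0,0,0]]]}}

```text
time_s: 5.75
ee_pos: [502.0, 212.8, 174.3]
ee_rot: [-180.0, -0.0, -170.0]
force: [-0.3, -0.2, -1.2]
gripper_width: 11.5
```

```bash
python3 - <<'E'
from h import *
s=state(); print(s); 
f=grab_frame('wrist'); save(f,'w3'); g=grab_frame('side'); cv2.imwrite('pics/s3.png',cv2.resize(cv2.cvtColor(g['color'][200:400,150:350],cv2.COLOR_RGB2BGR),None,fx=3,fy=3))
E
```

```text
{'time_s': 5.75, 'qpos': array([ 2.17683326e+01,  1.73121818e+01,  9.71121850e+01, -1.48485868e-02,
        6.56254109e+01, -7.82082491e+01]), 'qvel': array([ 0.04598197,  0.82868805,  0.89898879, -0.01931655,  0.00355183,
        0.02106749]), 'effort': array([-3.99554803e-03, -4.03700745e+01, -2.28650916e+01, -2.10917095e-02,
        6.10002712e-02, -1.52328689e-04]), 'ee_pos': array([501.97241095, 212.75058934, 174.25731414]), 'ee_rot': array([-1.79976593e+02, -4.59651133e-02, -1.70017294e+02]), 'force': array([-0.33198204, -0.24925635, -1.16066677]), 'torque': array([ 0.14490108, -0.11315687,  0.0436368 ]), 'gripper_width': 11.514034761623753}
```

View pics/w3.png

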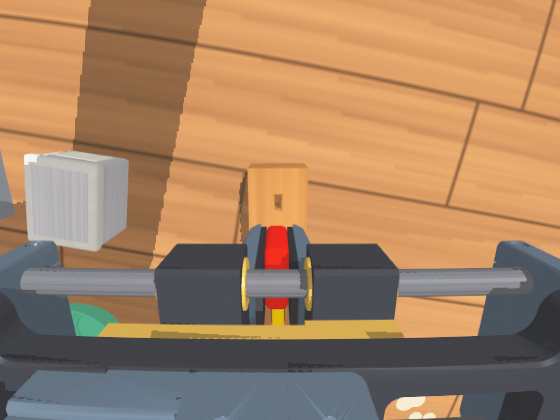

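View pics/s3.png

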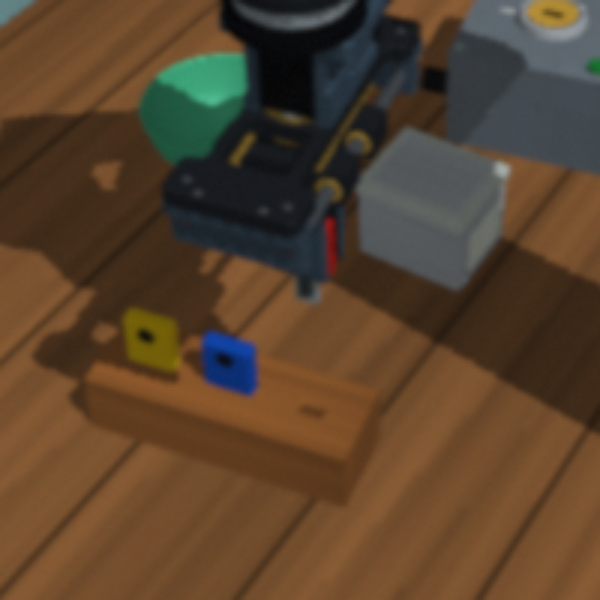

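The key is out: the empty slot shows at (278,201) in the wrist view, and the blade hangs straight down in the side view. I'll use the empty slot to calibrate the camera against the grip, then go over the lock.

```bash
cat >> h.py <<'E'
def darkslot(f,box,thr=0.55):
    x0,y0,x1,y1=box
    g=cv2.cvtColor(f['color'],cv2.COLOR_RGB2GRAY).astype(float)[y0:y1,x0:x1]
    bg=np.median(g); w=np.clip(bg*0.85-g,0,None); n,l,st,ce=cv2.connectedComponentsWithStats((w>0).astype(np.uint8))
    i=1+np.argmax(st[1:,4]); w=w*(l==i); v,u=np.mgrid[y0:y1,x0:x1]; W=w.sum(); cu,cv=(u*w).sum()/W,(v*w).sum()/W
    C=np.array([[((u-cu)**2*w).sum(),((u-cu)*(v-cv)*w).sum()],[0,((v-cv)**2*w).sum()]])/W; C[1,0]=C[0,1]
    e,V=np.linalg.eigh(C); return np.array([cu,cv]),V[:,1],st[i],bg
def tool(s,P):
    R=Ro.from_euler('xyz',s['ee_rot'],degrees=True).as_matrix(); return (np.asarray(P)-s['ee_pos'])@R
E
python3 - <<'E'
from h import *
for k in range(2):
    s=state(); f=grab_frame('wrist'); T=wristT(f,s)
    c,a,st,bg=darkslot(f,(264,185,292,218)); print(s['ee_pos'],c,a,st,bg)
    P=wplane(f,T,c[None],45)[0]; print('slot',P,'tool',tool(s,P))
cv2.imwrite('pics/c4.png',cv2.resize(cv2.cvtColor(f['color'][170:240,240:320],cv2.COLOR_RGB2BGR),None,fx=7,fy=7,interpolation=cv2.INTER_NEAREST))
E
```

```text
[501.69287482 212.67189756 173.48989298] [277.80383876 201.98872507] [0.02345801 0.99972482] [ 10  10   8  16 106] 179.0
slot [502.3699207  213.60701446  45.        ] tool [ -1.13294392   0.89157447 128.48699143]
[501.76386956 212.70386305 173.43657939] [277.7947628  201.90043266] [0.01822189 0.99983397] [ 10  10   8  16 103] 179.0
slot [502.33551644 213.61701856  45.        ] tool [ -1.02830986   0.88213346 128.43395181]
```

View pics/c4.png

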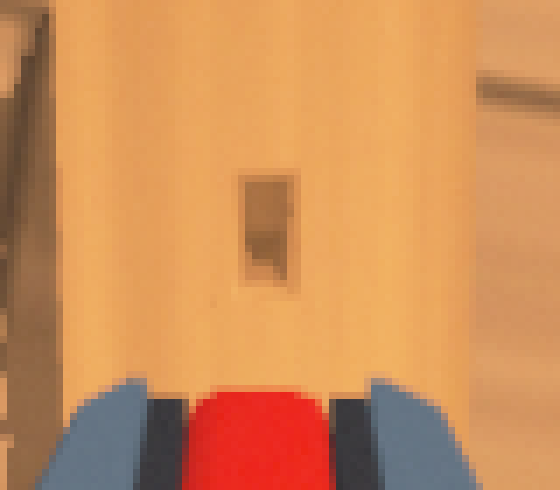

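Request:
{"name": "servo_tool", "arguments": {"plan": [[[2,-20,-15,0,0,0,0],[5,-50,-30,0,0,0,0],[8,-85,-45,0,0,0,0],[12,-125,-53.5,0,0,-0.01,0],[16,-165,-53.5,0,0,-0.02,0],[20,-205,-53.5,0,0,-0.03,0],[23,-245,-53.5,0,0,-0.035,0],[27,-285,-53.5,0,0,-0.035,0],[30,-325,-53.5,0,0,-0.035,0],[33,-355,-53.5,0,0,-0.035,0],[35.5,-377,-53.5,0,0,-0.035,0],[36.6,-387.6,-53.5,0,0,-0.035,0],[36.6,-387.6,-53.5,0,0,-0.035,0],[36.6,-387.6,-53.5,0,0,-0.035,0],[36.6,-387.6,-53.5,0,0,-0.035,0],[36.6,-387.6,-53.5,0,0,-0.035,0]]]}}

```text
time_s: 7.55
ee_pos: [533.6, -174.0, 228.3]
ee_rot: [180.0, 0.0, -167.9]
force: [0.3, -0.1, -1.7]
gripper_width: 11.6
```

```bash
python3 - <<'E'
from h import *
for k in range(2):
    s=state(); f=grab_frame('wrist'); T=wristT(f,s); print(s['ee_pos'],s['ee_rot'],s['qpos'].round(1),s['gripper_width'],s['force'])
save(f,'w5')
cv2.imwrite('pics/c5.png',cv2.resize(cv2.cvtColor(f['color'][165:245,235:325],cv2.COLOR_RGB2BGR),None,fx=7,fy=7,interpolation=cv2.INTER_NEAREST))
E
```

```text
[ 533.57510315 -173.97112237  228.25374262] [ 1.79991504e+02  5.75168799e-03 -1.67932491e+02] [ -19.2   16.6   90.1    0.    73.4 -121.3] 11.582173345769904 [ 0.26395793 -0.09731797 -1.71344779]
[ 533.59175438 -174.13770626  228.29323087] [ 1.79999458e+02  7.88674561e-03 -1.67941047e+02] [ -19.3   16.6   90.1    0.    73.4 -121.3] 11.627160070924926 [ 0.11304963  0.25787102 -0.91436421]
```

View pics/w5.png

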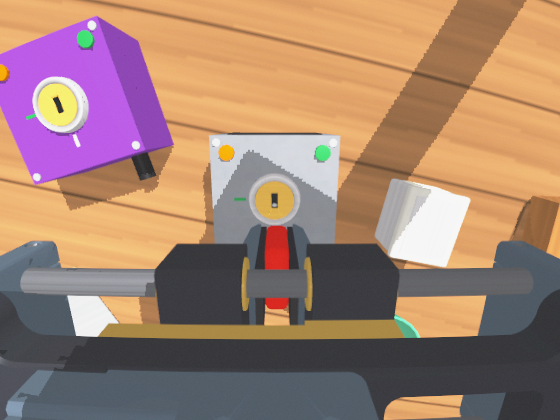

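View pics/c5.png

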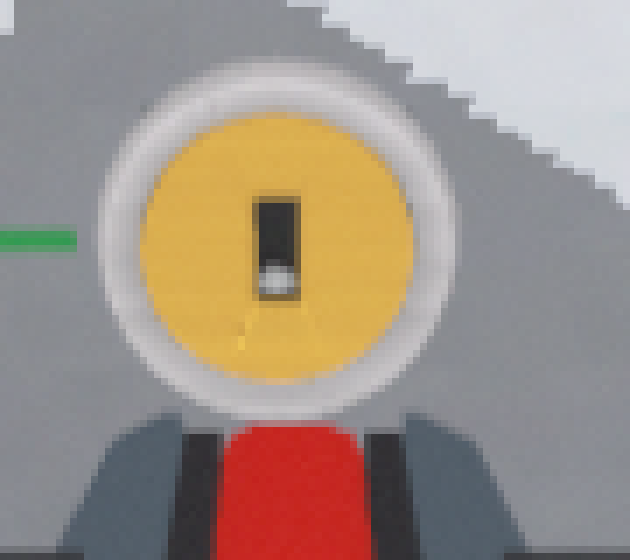

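```bash
python3 - <<'E'
from h import *
s=state(); f=grab_frame('wrist'); T=wristT(f,s)
hsv=cv2.cvtColor(f['color'],cv2.COLOR_RGB2HSV);H,S,V=[hsv[...,i].astype(int) for i in range(3)]
m=np.zeros((420,560),np.uint8); m[165:225,240:310]=((H>15)&(H<28)&(S>120)&(V>120))[165:225,240:310]
cn=max(cv2.findContours(m,cv2.RETR_EXTERNAL,cv2.CHAIN_APPROX_NONE)[0],key=cv2.contourArea)
P=wplane(f,T,cn.reshape(-1,2).astype(float),98); (c,r)=cv2.minEnclosingCircle(P[:,:2].astype(np.float32)); A=np.c_[2*P[:,:2],np.ones(len(P))]; x=np.linalg.lstsq(A,(P[:,:2]**2).sum(1),rcond=None)[0]
print('gold world',c,r,x[:2], 'tool',tool(s,[*x[:2],98]))
x0,y0,x1,y1=264,188,284,212
inn=np.zeros_like(m); inn[y0:y1,x0:x1]=(S[y0:y1,x0:x1]<110)
k=cv2.findContours(inn,cv2.RETR_EXTERNAL,cv2.CHAIN_APPROX_NONE)[0]; k=max(k,key=cv2.contourArea)
print(cv2.boundingRect(k),cv2.minAreaRect(k))
q=wplane(f,T,k.reshape(-1,2).astype(float),98); rc=cv2.minAreaRect(q[:,:2].astype(np.float32)); print(rc,'tool',tool(s,[*rc[0],98]))
# side edges for slot angle
# box edges / angle from depth
W=wW(f,T); b=(W[...,2]>85)&(W[...,2]<94)&(np.hypot(W[...,0]-533,W[...,1]+175)<95)
print('box z',np.median(W[b][:,2]),'gold z',np.median(W[m>0][:,2]))
# white box corner screws and green mark for angle
for nm,mm in dict(green=(H>50)&(H<85)&(S>100)&(V>80),orange=(H>5)&(H<17)&(S>190)&(V>120)).items():
    n,l,st,ce=cv2.connectedComponentsWithStats(mm.astype(np.uint8))
    for i in range(1,n):
        if 12<st[i,4]<400 and 200<ce[i][0]<345 and ce[i][1]<230: p=wplane(f,T,ce[i][None],94 if st[i,4]>100 else 90)[0]; print(nm,st[i],ce[i],p, np.degrees(np.arctan2(*(p[:2]-x[:2])[::-1])))
E
```

```text
gold world (533.946044921875, -176.9616241455078) 19.622690200805664 [ 533.90628455 -176.94419644] tool [  0.26543614  -2.66828049 130.2631951 ]
(272, 194, 6, 13) ((274.5, 200.0), (12.0, 5.0), 90.0)
((533.6412353515625, -176.79759216308594), (12.488588333129883, 5.0886969566345215), 11.983603477478027) tool [  0.49403533  -2.4695689  130.26316328]
box z 89.3170783213294 gold z 97.27445663230549
green [315 145  16  16 190] [322.35263158 152.67894737] [ 477.67095075 -140.28173733   94.        ] 146.8977791019489
green [235 198  11   3  32] [239.84375 198.96875] [ 541.8816239  -211.90387475   90.        ] -77.14905574550656
```

Request:
{"name": "servo_tool", "arguments": {"plan": [[[0.1,-1,25,0,0,0,0],[0.3,-3.1,50,0,0,0,0],[0.3,-3.1,70,0,0,0,0],[0.3,-3.1,80,0,0,0,0],[0.3,-3.1,85,0,0,0,0],[0.3,-3.1,85,0,0,0,0],[0.3,-3.1,85,0,0,0,0],[0.3,-3.1,85,0,0,0,0]]]}}

```text
time_s: 8.5
ee_pos: [534.6, -178.3, 144.2]
ee_rot: [-179.9, 0.1, -168.0]
force: [-0.9, -0.2, -0.4]
gripper_width: 12.1
```

```bash
python3 - <<'E'
from h import *
s=state(); f=grab_frame('wrist'); T=wristT(f,s); print(s['ee_pos'],s['ee_rot'],s['gripper_width'],s['force'])
save(f,'w6')
cv2.imwrite('pics/c6.png',cv2.resize(cv2.cvtColor(f['color'][170:260,220:330],cv2.COLOR_RGB2BGR),None,fx=6,fy=6,interpolation=cv2.INTER_NEAREST))
hsv=cv2.cvtColor(f['color'],cv2.COLOR_RGB2HSV);H,S,V=[hsv[...,i].astype(int) for i in range(3)]
m=np.zeros((420,560),np.uint8); r=np.s_[175:262,215:340]; m[r]=((H>15)&(H<28)&(S>120)&(V>100))[r]
cn=max(cv2.findContours(m,cv2.RETR_EXTERNAL,cv2.CHAIN_APPROX_NONE)[0],key=cv2.contourArea)
print(cv2.boundingRect(cn))
P=wplane(f,T,cn.reshape(-1,2).astype(float),98); print(P[::12].round(0)[:,:2].tolist())
A=np.c_[2*P[:,:2],np.ones(len(P))]; x=np.linalg.lstsq(A,(P[:,:2]**2).sum(1),rcond=None)[0]; print(x[:2],np.sqrt(x[2]+x[0]**2+x[1]**2),tool(s,[*x[:2],98]))
E
```

```text
[ 534.58934616 -178.34848307  144.21034343] [-1.79930888e+02  1.05194555e-01 -1.68008542e+02] 12.112102468652717 [-0.94259895 -0.21225443 -0.41980404]
(253, 201, 53, 30)
[[516.0, -185.0], [522.0, -192.0], [532.0, -196.0], [535.0, -192.0], [534.0, -184.0], [528.0, -182.0], [529.0, -175.0], [532.0, -169.0], [530.0, -161.0], [529.0, -161.0], [528.0, -169.0], [523.0, -175.0], [522.0, -183.0], [520.0, -190.0], [515.0, -182.0], [515.0, -182.0]]
[ 529.31683339 -178.94646447] 12.872815107287417 [ 5.36653206  0.56624386 46.19991898]
```

View pics/c6.png

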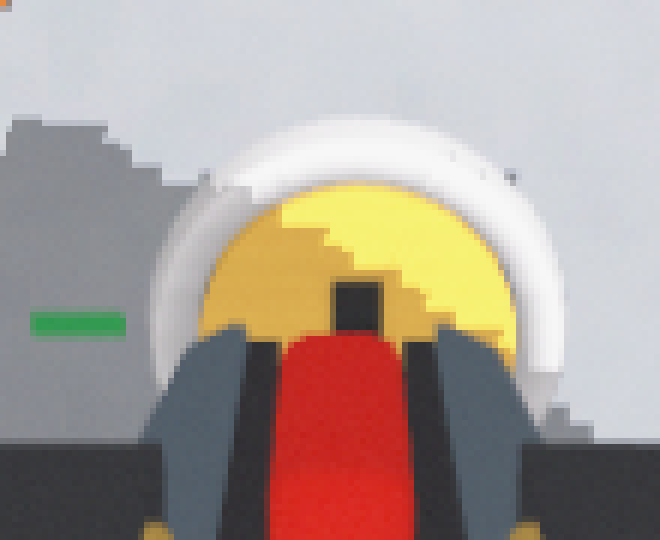

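```bash
cat > meas.py <<'E'
from h import *
import sys
def run(n):
  for k in range(2):
    s=state(); f=grab_frame('wrist'); T=wristT(f,s)
  print(s['time_s'],s['ee_pos'].round(2),s['ee_rot'].round(2),s['gripper_width'],s['force'].round(2))
  save(f,n)
  cv2.imwrite('pics/c%s.png'%n,cv2.resize(cv2.cvtColor(f['color'][170:260,220:330],cv2.COLOR_RGB2BGR),None,fx=6,fy=6,interpolation=cv2.INTER_NEAREST))
  hsv=cv2.cvtColor(f['color'],cv2.COLOR_RGB2HSV);H,S,V=[hsv[...,i].astype(int) for i in range(3)]
  gold=((H>15)&(H<30)&(S>100)&(V>100))
  red=((H<5)|(H>175))&(S>150)&(V>60)
  for v in range(195,262):
    g=np.where(gold[v,215:340])[0]+215; r=np.where(red[v,215:340])[0]+215
    d=np.where(V[v,265:292]<70)[0]+265
    gg=wplane(f,T,np.array([[g.min()-.5,v],[g.max()+.5,v]],float),98) if len(g)>10 else None
    ty=tool(s,gg.mean(0)).round(2)[:2] if gg is not None else ''
    slot=''
    if len(d)>4 and len(g)>10 and not len(r):
        q=tool(s,wplane(f,T,np.array([[d.min()-.5,v],[d.max()+.5,v]],float),98)); slot=('slot',d.min(),d.max(),q[:,1].round(2))
    rr=''
    if len(r)>10:
        rr=ray(f,np.array([[r.min()-.5,v],[r.max()+.5,v]],float)); rr=('head',r.min(),r.max(),'y',(0.78+12*rr[:,0].mean()/(rr[1,0]-rr[0,0])).round(2))
    if v%3==0 or slot: print(v,ty,slot,rr)
run(sys.argv[1])
E
python3 meas.py w7
```

```text
8.6 [ 534.35 -178.28  143.95] [-1.7995e+02  8.0000e-02 -1.6801e+02] 11.730235626304106 [-0.28  0.48 -0.81]
195   
198   
201   
204 [17.66  1.32]  
207 [15.39  1.32]  
210 [13.11  1.69]  
213 [10.82  1.33]  
216 [8.51 1.33]  
218 [6.97 1.7 ] ('slot', np.int64(276), np.int64(282), array([-1.26,  3.92])) 
219 [6.2  1.33] ('slot', np.int64(276), np.int64(282), array([-1.26,  3.92])) 
220 [5.42 1.34] ('slot', np.int64(276), np.int64(282), array([-1.26,  3.93])) 
221 [4.65 1.34] ('slot', np.int64(276), np.int64(282), array([-1.26,  3.93])) 
222 [3.87 1.34] ('slot', np.int64(276), np.int64(282), array([-1.26,  3.93])) 
223 [3.09 1.34] ('slot', np.int64(276), np.int64(282), array([-1.26,  3.94])) 
224 [2.31 1.34] ('slot', np.int64(276), np.int64(282), array([-1.27,  3.94])) 
225 [1.52 1.34]  
228   ('head', np.int64(268), np.int64(284), 'y', np.float64(0.5))
231   ('head', np.int64(267), np.int64(286), 'y', np.float64(0.85))
234   ('head', np.int64(266), np.int64(287), 'y', np.float64(0.84))
237   ('head', np.int64(266), np.int64(287), 'y', np.float64(0.84))
240   ('head', np.int64(266), np.int64(287), 'y', np.float64(0.84))
243   ('head', np.int64(266), np.int64(287), 'y', np.float64(0.84))
246   ('head', np.int64(265), np.int64(288), 'y', np.float64(0.83))
249   ('head', np.int64(265), np.int64(288), 'y', np.float64(0.83))
252   ('head', np.int64(265), np.int64(288), 'y', np.float64(0.83))
255   ('head', np.int64(265), np.int64(288), 'y', np.float64(0.83))
258   ('head', np.int64(265), np.int64(288), 'y', np.float64(0.83))
261 [-27.67  -0.55]  ('head', np.int64(265), np.int64(288), 'y', np.float64(0.83))
```

The slot (column 279) sits 0.5 mm to one side of the key head in the same view. I'll correct that and descend to the lead-in.

Request:
{"name": "servo_tool", "arguments": {"plan": [[[0,0.5,4,0,0,0,0],[0,0.5,8,0,0,0,0],[0,0.5,11,0,0,0,0],[0,0.5,13,0,0,0,0],[0,0.5,15,0,0,0,0],[0,0.5,16,0,0,0,0],[0,0.5,16,0,0,0,0],[0,0.5,16,0,0,0,0]]]}}

```text
time_s: 9.45
ee_pos: [533.8, -177.5, 127.1]
ee_rot: [180.0, -0.0, -168.0]
force: [0.2, 0.0, -0.1]
gripper_width: 11.6
```

The tip is about 3 mm below the face with no force. I'll go on to just above the first pin.

Request:
{"name": "servo_tool", "arguments": {"plan": [[[0,0,1,0,0,0,0],[0,0,2,0,0,0,0],[0,0,3,0,0,0,0],[0,0,4,0,0,0,0],[0,0,5,0,0,0,0],[0,0,5,0,0,0,0],[0,0,5,0,0,0,0]]]}}

```text
time_s: 10.15
ee_pos: [533.7, -177.3, 122.1]
ee_rot: [180.0, -0.0, -168.0]
force: [-1.1, 4.8, 3.0]
gripper_width: 11.8
```

Request:
{"name": "servo_tool", "arguments": {"plan": [[[0,0.4,0,0,0,0,0],[0,0.4,0,0,0,0,0],[0,0.4,0,0,0,0,0]]]}}

```text
time_s: 10.45
ee_pos: [533.7, -177.2, 122.1]
ee_rot: [-180.0, -0.0, -168.0]
force: [-0.7, 4.3, 2.5]
gripper_width: 11.9
```

```bash
python3 - <<'E'
from h import *
for k in range(4):
    s=state(); print(s['ee_pos'].round(2),s['ee_rot'].round(2),s['force'].round(2),s['torque'].round(3)); f=grab_frame('wrist')
E
```

```text
[ 533.69 -177.24  122.15] [-180.     -0.   -168.01] [-0.71  4.29  2.54] [ 0.894  0.069 -0.006]
[ 533.7  -177.22  122.16] [ 180.     -0.   -168.01] [-0.6   3.9   2.15] [0.962 0.037 0.045]
[ 533.69 -177.25  122.14] [ 180.     -0.   -168.02] [-1.25  2.67  1.73] [0.933 0.113 0.016]
[ 533.68 -177.25  122.14] [ 180.     -0.   -168.02] [-0.2   3.32  1.51] [0.986 0.107 0.022]
```

Request:
{"name": "servo_tool", "arguments": {"plan": [[[0,0.5,0,0,0,0,0],[0,0.5,0,0,0,0,0],[0,0.5,0,0,0,0,0],[0,0.5,0,0,0,0,0]]]}}

```text
time_s: 11.05
ee_pos: [533.7, -177.1, 122.1]
ee_rot: [-180.0, 0.0, -168.0]
force: [-1.0, 2.1, 0.5]
gripper_width: 11.9
```

Request:
{"name": "servo_tool", "arguments": {"plan": [[[0,0.4,1,0,0,0,0],[0.6,0.4,2,0,0,0,0],[0.6,0.4,2.5,0,0,0,0],[-0.6,0.4,3,0,0,0,0],[-0.6,0.4,3.5,0,0,0,0],[0,0.4,4,0,0,0,0],[0,0.4,4,0,0,0,0]]]}}

```text
time_s: 11.75
ee_pos: [532.8, -177.3, 119.7]
ee_rot: [-179.9, -0.1, -168.0]
force: [-5.0, 0.1, 10.7]
gripper_width: 11.6
```

Request:
{"name": "servo_tool", "arguments": {"plan": [[[0.6,0,0.5,0,0,0,0],[0.6,0,0.7,0,0,0,0],[-0.6,0,0.7,0,0,0,0],[-0.6,0,0.7,0,0,0,0],[0.6,0,1,0,0,0,0],[0.6,0,1,0,0,0,0],[-0.6,0,1,0,0,0,0],[-0.6,0,1,0,0,0,0],[0,0,1,0,0,0,0]]]}}

```text
time_s: 12.65
ee_pos: [532.8, -177.2, 117.1]
ee_rot: [-179.9, -0.1, -168.0]
force: [-3.7, -1.7, 4.0]
gripper_width: 11.8
```

Request:
{"name": "servo_tool", "arguments": {"plan": [[[0.3,0,1,0,0,0,0],[0.3,0,2,0,0,0,0],[0.3,0,3,0,0,0,0],[0.3,0,4,0,0,0,0],[0.3,0,4,0,0,0,0]]]}}

```text
time_s: 13.15
ee_pos: [533.0, -176.7, 113.4]
ee_rot: [-180.0, -0.0, -168.0]
force: [-5.3, -0.8, 5.9]
gripper_width: 11.7
```

Request:
{"name": "servo_tool", "arguments": {"plan": [[[0.6,0,1,0,0,0,0],[0.6,0,1.5,0,0,0,0],[-0.6,0,1.7,0,0,0,0],[-0.6,0,2,0,0,0,0],[0.6,0,2.2,0,0,0,0],[0.6,0,2.2,0,0,0,0],[-0.6,0,2.2,0,0,0,0],[-0.6,0,2.2,0,0,0,0],[0,0,2.2,0,0,0,0]]]}}

```text
time_s: 14.05
ee_pos: [533.9, -176.6, 111.9]
ee_rot: [-179.9, 0.1, -168.0]
force: [-2.7, -0.9, 7.5]
gripper_width: 11.4
```

Request:
{"name": "servo_tool", "arguments": {"plan": [[[0.6,0,0.5,0,0,0,0],[0.6,0,0.8,0,0,0,0],[-0.6,0,0.8,0,0,0,0],[-0.6,0,1.0,0,0,0,0],[0.6,0,1.2,0,0,0,0],[0.6,0,1.2,0,0,0,0],[-0.6,0,1.2,0,0,0,0],[-0.6,0,1.2,0,0,0,0],[0,0,1.2,0,0,0,0]]]}}

```text
time_s: 14.95
ee_pos: [534.0, -177.0, 110.7]
ee_rot: [-179.9, 0.1, -168.0]
force: [-3.9, -1.8, 7.6]
gripper_width: 11.5
```

Request:
{"name": "servo_tool", "arguments": {"plan": [[[0.5,0,0.6,0,0,0,0],[0.5,0,1.2,0,0,0,0],[-0.5,0,1.5,0,0,0,0],[-0.5,0,2,0,0,0,0],[0.5,0,2.5,0,0,0,0],[0.5,0,2.5,0,0,0,0],[0,0,2.5,0,0,0,0],[0,0,2.5,0,0,0,0]]]}}

```text
time_s: 15.75
ee_pos: [533.8, -176.7, 107.2]
ee_rot: [-180.0, 0.1, -168.0]
force: [-1.2, -2.3, 1.7]
gripper_width: 12.1
```

Both pins are passed (force 1.7 N). About 4.6 mm are left to home.

Request:
{"name": "servo_tool", "arguments": {"plan": [[[0,0,1,0,0,0,0],[0,0,2,0,0,0,0],[0,0,3,0,0,0,0],[0,0,4,0,0,0,0],[0,0,5,0,0,0,0],[0,0,5.5,0,0,0,0],[0,0,5.5,0,0,0,0],[0,0,5.5,0,0,0,0]]]}}

```text
time_s: 16.55
ee_pos: [533.7, -176.1, 102.6]
ee_rot: [180.0, 0.1, -168.0]
force: [0.2, 0.8, 6.7]
gripper_width: 11.7
```

Request:
{"name": "servo_tool", "arguments": {"plan": [[[0,0,0.5,0,0,0,0],[0,0,1,0,0,0,0],[0,0,1,0,0,0,0],[0,0,1,0,0,0,0]]]}}

```text
time_s: 16.95
ee_pos: [533.7, -176.1, 102.5]
ee_rot: [-180.0, 0.1, -168.0]
force: [-2.3, 2.4, 12.9]
gripper_width: 11.8
```

```bash
python3 - <<'E'
from h import *
s=state(); print(s['ee_pos'].round(2),s['ee_rot'].round(2),s['force'].round(2),s['torque'].round(3),s['qpos'].round(1)); f=grab_frame('wrist'); g=grab_frame('side'); t=grab_frame('top')
b=lambda f:cv2.cvtColor(f['color'],cv2.COLOR_RGB2BGR)
o=np.hstack([cv2.resize(b(f)[150:290,210:350],(400,400)),cv2.resize(b(g)[150:250,280:380],(400,400),interpolation=cv2.INTER_CUBIC)])
cv2.imwrite('pics/home.png',o)
E
```

```text
[ 533.68 -176.07  102.46] [-1.8000e+02  1.0000e-01 -1.6803e+02] [-2.32  2.37 12.91] [0.485 0.284 0.017] [-1.950e+01  2.250e+01  1.007e+02  1.000e-01  5.680e+01 -1.215e+02]
```

View pics/home.png

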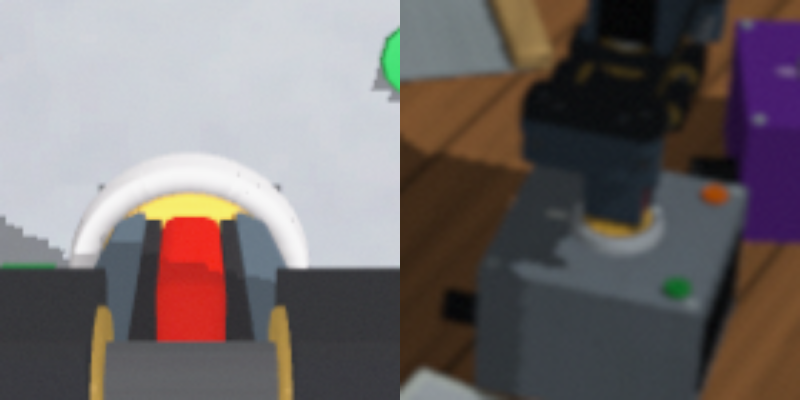

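The shoulder has reached the face: z stopped at 102.5, which matches the 4.6 mm grip offset above 98. A further 1 mm of command only raised the force, to 13 N. Now the clockwise turn, in stages.

Request:
{"name": "servo_tool", "arguments": {"plan": [[[0,0,0,0,0,0.06,0],[0,0,0,0,0,0.12,0],[0,0,0,0,0,0.18,0],[0,0,0,0,0,0.24,0],[0,0,0,0,0,0.3,0],[0,0,0,0,0,0.36,0],[0,0,0,0,0,0.42,0],[0,0,0,0,0,0.48,0],[0,0,0,0,0,0.5,0],[0,0,0,0,0,0.5,0]]], "squeeze": 55}}

```text
time_s: 18.1
ee_pos: [533.9, -176.0, 102.5]
ee_rot: [179.9, 0.1, 163.3]
force: [-1.8, 1.6, 10.8]
gripper_width: 12.0
```

```bash
python3 - <<'E'
from h import *
for k in range(2):
    s=state(); print(s['ee_pos'].round(2),s['ee_rot'].round(2),s['force'].round(2),s['torque'].round(3),s['qpos'].round(1)); f=grab_frame('wrist')
E
```

```text
[ 533.95 -175.99  102.5 ] [1.7994e+02 1.2000e-01 1.6331e+02] [-1.83  1.63 10.79] [0.476 0.143 0.051] [-1.950e+01  2.250e+01  1.007e+02  1.000e-01  5.670e+01 -9.280e+01]
[ 533.95 -175.98  102.47] [1.7994e+02 1.1000e-01 1.6333e+02] [-1.37  1.25 11.32] [0.489 0.183 0.001] [-1.940e+01  2.250e+01  1.007e+02  1.000e-01  5.670e+01 -9.280e+01]
```

Turning cleanly: 28.7° so far, low lateral force, still home. Continuing.

Request:
{"name": "servo_tool", "arguments": {"plan": [[[0,0,0,0,0,0.06,0],[0,0,0,0,0,0.12,0],[0,0,0,0,0,0.18,0],[0,0,0,0,0,0.24,0],[0,0,0,0,0,0.3,0],[0,0,0,0,0,0.36,0],[0,0,0,0,0,0.42,0],[0,0,0,0,0,0.48,0],[0,0,0,0,0,0.54,0],[0,0,0,0,0,0.6,0],[0,0,0,0,0,0.6,0],[0,0,0,0,0,0.6,0]]]}}

```text
time_s: 19.4
ee_pos: [534.2, -176.0, 102.5]
ee_rot: [179.9, 0.1, 129.0]
force: [-1.0, 1.3, 11.5]
gripper_width: 11.6
```

Request:
{"name": "servo_tool", "arguments": {"plan": [[[0,0,0,0,0,0.06,0],[0,0,0,0,0,0.12,0],[0,0,0,0,0,0.18,0],[0,0,0,0,0,0.24,0],[0,0,0,0,0,0.3,0],[0,0,0,0,0,0.36,0],[0,0,0,0,0,0.4,0],[0,0,0,0,0,0.4,0],[0,0,0,0,0,0.4,0]]]}}

```text
time_s: 20.3
ee_pos: [534.4, -176.2, 102.5]
ee_rot: [179.8, 0.1, 106.0]
force: [-1.2, 1.8, 10.9]
gripper_width: 11.8
```

```bash
python3 - <<'E'
from h import *
for k in range(3):
    s=state(); print(s['ee_pos'].round(2),s['ee_rot'].round(2),s['force'].round(2),s['torque'].round(3),s['qpos'].round(1)); f=grab_frame('wrist')
E
```

```text
[ 534.37 -176.17  102.49] [1.7983e+02 5.0000e-02 1.0604e+02] [-1.16  1.83 10.89] [0.33  0.053 0.053] [-1.950e+01  2.250e+01  1.007e+02  1.000e-01  5.670e+01 -3.550e+01]
[ 534.38 -176.16  102.48] [1.7983e+02 5.0000e-02 1.0605e+02] [-1.    1.94 10.99] [ 0.358 -0.008  0.088] [-1.940e+01  2.250e+01  1.007e+02  1.000e-01  5.670e+01 -3.550e+01]
[ 534.38 -176.18  102.47] [1.7983e+02 5.0000e-02 1.0604e+02] [ 0.13  2.47 11.15] [0.346 0.037 0.109] [-1.950e+01  2.250e+01  1.007e+02  1.000e-01  5.670e+01 -3.550e+01]
```

Request:
{"name": "servo_tool", "arguments": {"plan": [[[0,0,0,0,0,0.04,0],[0,0,0,0,0,0.08,0],[0,0,0,0,0,0.1,0],[0,0,0,0,0,0.1,0],[0,0,0,0,0,0.1,0]]]}}

```text
time_s: 20.95
ee_pos: [534.4, -176.2, 102.5]
ee_rot: [179.8, 0.0, 100.3]
force: [0.2, 1.6, 11.3]
gripper_width: 11.8
```

```bash
python3 - <<'E'
from h import *
for k in range(4):
    s=state(); print(s['ee_pos'].round(2),s['ee_rot'].round(2),s['force'].round(2),s['torque'].round(3),s['effort'].round(3)); f=grab_frame('wrist')
E
```

```text
[ 534.36 -176.22  102.52] [1.7983e+02 4.0000e-02 1.0032e+02] [ 0.18  1.6  11.31] [0.283 0.06  0.069] [ -0.864 -35.683 -16.918  -0.286  -0.329   0.066]
[ 534.31 -176.22  102.47] [1.7983e+02 4.0000e-02 1.0032e+02] [-0.66  1.33 11.61] [0.309 0.036 0.071] [ -0.867 -35.683 -16.918  -0.286  -0.329   0.064]
[ 534.32 -176.22  102.48] [1.7983e+02 4.0000e-02 1.0031e+02] [-0.66  2.12 11.23] [0.287 0.047 0.077] [ -0.867 -35.683 -16.918  -0.287  -0.329   0.064]
[ 534.32 -176.22  102.49] [1.7983e+02 4.0000e-02 1.0032e+02] [-0.6   0.91 10.8 ] [0.316 0.037 0.023] [ -0.87  -35.683 -16.919  -0.287  -0.329   0.064]
```

Request:
{"name": "servo_tool", "arguments": {"plan": [[[0,0,0,0,0,0.03,0],[0,0,0,0,0,0.05,0],[0,0,0,0,0,0.05,0],[0,0,0,0,0,0.05,0]]]}}

```text
time_s: 21.55
ee_pos: [534.2, -176.2, 102.5]
ee_rot: [179.8, 0.0, 97.5]
force: [-0.5, 1.7, 11.7]
gripper_width: 11.9
```

```bash
python3 - <<'E'
from h import *
for k in range(3):
    s=state(); print(s['ee_pos'].round(2),s['ee_rot'].round(2),s['force'].round(2),s['torque'].round(3),s['effort'].round(3)); f=grab_frame('wrist')
E
```

```text
[ 534.17 -176.17  102.5 ] [1.7985e+02 3.0000e-02 9.7460e+01] [-0.54  1.7  11.67] [0.276 0.081 0.07 ] [ -0.897 -35.668 -17.114  -0.254  -0.43    0.097]
[ 534.18 -176.19  102.5 ] [1.7985e+02 2.0000e-02 9.7450e+01] [-0.37  1.39 12.2 ] [0.332 0.071 0.058] [ -0.817 -35.668 -17.08   -0.237  -0.428   0.084]
[ 534.16 -176.18  102.48] [1.7985e+02 2.0000e-02 9.7450e+01] [-0.47  1.53 11.56] [ 0.325  0.172 -0.002] [ -0.795 -35.268 -16.855  -0.248  -0.498   0.07 ]
```

Request:
{"name": "servo_tool", "arguments": {"plan": [[[0,0,0,0,0,0.03,0],[0,0,0,0,0,0.05,0],[0,0,0,0,0,0.05,0],[0,0,0,0,0,0.05,0]]]}}

```text
time_s: 22.1
ee_pos: [534.1, -176.2, 102.5]
ee_rot: [179.9, 0.0, 94.6]
force: [-1.5, 1.3, 11.7]
gripper_width: 12.1
```

```bash
python3 - <<'E'
from h import *
for k in range(6):
    s=state(); print(s['ee_pos'].round(2),s['ee_rot'].round(2),s['force'].round(2),s['torque'].round(3),s['effort'].round(3)); f=grab_frame('wrist')
E
```

```text
[ 534.08 -176.16  102.51] [1.7986e+02 2.0000e-02 9.4630e+01] [-1.49  1.35 11.7 ] [0.344 0.198 0.227] [ -0.976 -35.43  -17.064  -0.179  -0.542   0.221]
[ 534.07 -176.17  102.5 ] [1.7986e+02 2.0000e-02 9.4620e+01] [-1.3   2.25 11.31] [0.311 0.19  0.261] [ -0.98  -35.43  -17.064  -0.18   -0.541   0.22 ]
[ 534.06 -176.18  102.5 ] [1.7986e+02 2.0000e-02 9.4620e+01] [-0.64  1.68 11.41] [0.301 0.194 0.22 ] [ -0.98  -35.431 -17.064  -0.18   -0.542   0.22 ]
[ 534.07 -176.16  102.51] [1.7986e+02 2.0000e-02 9.4620e+01] [-1.46  1.35 12.04] [0.354 0.205 0.203] [ -0.981 -35.43  -17.063  -0.18   -0.541   0.22 ]
[ 534.1  -176.16  102.5 ] [1.7986e+02 2.0000e-02 9.4620e+01] [-0.9   1.39 11.85] [0.337 0.222 0.231] [ -0.981 -35.429 -17.064  -0.181  -0.542   0.22 ]
[ 534.07 -176.16  102.5 ] [1.7986e+02 2.0000e-02 9.4620e+01] [-0.75  2.08 12.63] [0.334 0.204 0.279] [ -0.982 -35.43  -17.064  -0.181  -0.542   0.22 ]
```

The torque about z jumped from 0.08 to about 0.22 N m, well over the 0.105 N m of spring plus friction, so this looks like the stop. One small extra nudge will confirm it, then a visual check.

Request:
{"name": "servo_tool", "arguments": {"plan": [[[0,0,0,0,0,0.02,0],[0,0,0,0,0,0.02,0],[0,0,0,0,0,0.02,0]]]}}

```text
time_s: 22.7
ee_pos: [534.1, -176.2, 102.5]
ee_rot: [179.9, 0.0, 93.5]
force: [-1.1, 1.7, 12.0]
gripper_width: 11.8
```

```bash
python3 - <<'E'
from h import *
s=state(); print(s['time_s'],s['ee_pos'].round(2),s['ee_rot'].round(2),s['force'].round(2),s['torque'].round(3),s['effort'].round(3),s['gripper_width']); f=grab_frame('wrist'); g=grab_frame('side'); t=grab_frame('top')
b=lambda f:cv2.cvtColor(f['color'],cv2.COLOR_RGB2BGR)
o=np.hstack([cv2.resize(b(f)[150:290,210:350],(400,400)),cv2.resize(b(g)[150:250,280:380],(400,400),interpolation=cv2.INTER_CUBIC)])
cv2.imwrite('pics/turned.png',o); save(t,'top9')
E
```

```text
22.7 [ 534.08 -176.15  102.51] [1.7986e+02 2.0000e-02 9.3500e+01] [-1.05  1.73 11.96] [0.342 0.114 0.307] [ -1.125 -35.42  -17.079  -0.15   -0.531   0.326] 11.827935608849057
```

View pics/turned.png

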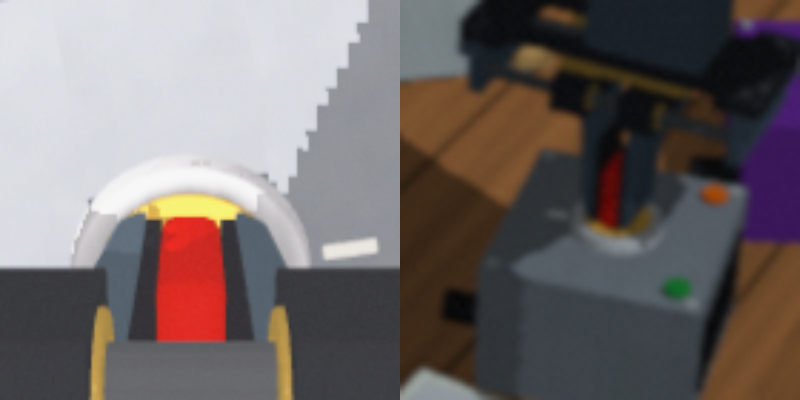

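View pics/top9.png

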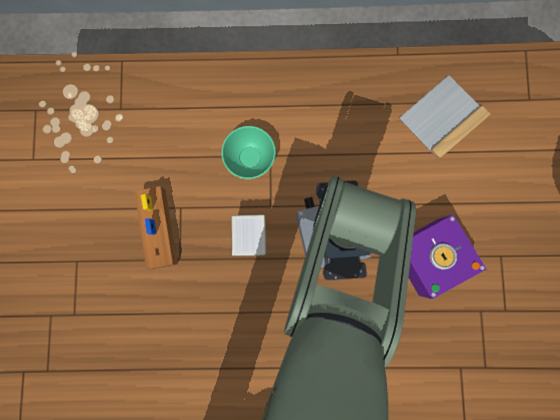

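The views show the red head upright in the jaws on the cylinder. The white mark, at (350,247) in the wrist crop, now lies to the side, so the tool has turned a quarter turn. The bowl (249,153), the tin (249,236) and the yellow and blue keys have not moved. The nudge raised the torque to 0.31 N m, so the cylinder is on its stop. Handing in.

```bash
python3 -c "
from workcell import *
print(job_done()); s=state(); print(s['time_s'],s['ee_pos'],s['ee_rot'],s['force'],s['torque'])"
```

```text
the job is handed in; nothing more can be done
None
the job is handed in; nothing more can be done
```

I pulled the red key from the block, worked it past both pins into the grey box's lock and seated it. Only then did I turn it clockwise to the stop, and I handed in at about 23 s still gripping and holding it there.

**Last checks:**
- **Home:** the tool stayed at z 102.5 through the whole turn, which puts the shoulder on the 98 mm face. It was still pressing down with about 12 N.
- **At the stop:** the tool turned about 98°, which I put down to the key's play in the slot and some flex. At the end the turning torque rose from about 0.08 to 0.31 N m, well above the spring and friction at the stop. I could not see the cylinder's angle directly.
- **Bystanders:** the yellow and blue keys, the bowl and the tin looked unmoved in the last top view.
- **Disagreement:** the camera estimates of the lock's position differed by about 1 to 2 mm. I corrected by the contact force as the key went in.

The state could not be read after the hand-in, so the second after it is unchecked.

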